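# Clip the yellow safety relay onto the sloping mounting rail

### The arm

A 6-joint arm with a two-finger parallel gripper is mounted at the origin on the work surface. World frame = base frame: x ahead of the robot, y to its left, z up, the work surface at z = 0. Lengths are in m, angles in rad, forces in N, time in s.
With the tool pointing down it reaches from about 0.35 to 0.975 m from the base axis. Payload 7.1 kg.
Tool frame: the origin (TCP) lies midway between the tips of the shut fingers; the grasp point (between the pads) lies 19 mm behind it; z points along the fingers, y is the line along which they close (so a half turn about z gives the same grasp; the last joint's range is limited). The gripper opens to 88 mm and grips with 3 to 60 N. Pads are 20 mm wide; open, the fingers measure 115 mm over their backs; the gripper's body (75 mm by 178 mm) begins 61 mm behind the grasp point.
Start: joints at [1.204, 0.423, 1.63, -0, 1.089, -0.019], TCP at [0.213, 0.588, 0.223] pointing down, gripper open.
Joint ranges: [-3, 3], [-0.9, 2.11], [0.09, 2.58], [-1.31, 4.45], [0.11, 2.69], [-2.54, 2.54]. Speed limits (rad/s): [2.39, 2.39, 3.01, 3.14, 3.14, 3.14].

### API

Orientations are given as a unit quaternion [w, x, y, z].
In Python, from station import move_pose, movel, movej, command_gripper, wait, inverse_kinematics, read_camera, camera_info, MotionError, job_done, get_time, get_joint_pos, get_qvel, get_effort, get_tcp_pos, get_ee_rot, get_ft_force, get_ft_torque, get_grip_width, get_finger_force gives the robot as it stands. Calls block until the motion is done:
- move_pose(position, orientation): joint-space move of the TCP to a pose.
- movel(position, frame=None, v=0.15, until_force=None): straight line of the TCP; frame=None keeps the orientation; v is the mean speed in m/s. With until_force (N) it stops when the force on the tool has changed by that much, and returns True; else False.
- movej(angles): joint-space move.
- command_gripper(opening): opening from 0.0 (shut) to 1.0 (fully open); the grip force is fixed at half the most; returns when the fingers have stopped.
- wait(seconds).
- inverse_kinematics(position, orientation): joint angles nearest the present ones, or None.
- read_camera(name): name is "scene" or "top" or "wrist"; returns the picture (384x512x3 uint8, red, green, blue); there is no depth.
- camera_info(name): a dict with "intrinsics" (3x3 intrinsics, pixels), "T" (4x4, takes a point from camera to world coordinates); the wrist camera has in their place "tool_from_camera" (4x4, takes a point from camera to tool coordinates, whose origin is the TCP and whose axes are the flange's). Camera axes: x right, y up, looking along -z (the intrinsics and any distortion apply to the point x, -y, -z); pixel columns grow to the right and rows downward; lengths in m; the calibration is good to about 2 mm. A picture is of the moment at which its call begins: read the wrist's pose just before it. camera_info takes no time and is no camera call.
A pose or a line that the arm cannot do raises MotionError and nothing moves.
- job_done(): hands the job in; it is judged then, once.
Readings, each from a call of its own:
- get_time(): time.
- get_joint_pos(): joint angles.
- get_qvel(): joint speeds.
- get_effort(): joint torques, N m.
- get_tcp_pos(): TCP position.
- get_ee_rot(): TCP orientation.
- get_ft_force(): force on the tool from outside, world axes, zero at the start.
- get_ft_torque(): the same for the moment, N m.
- get_grip_width(): opening from 0.0 (shut) to 1.0 (fully open).
- get_finger_force(): force on a finger pad.
Only numpy, scipy, OpenCV 4.12 (cv2) and the standard library are available. Lean on these libraries where they do the work, as an engineer would, in place of code of your own. Each camera call takes 0.05 s, during which the arm holds its last target. There are 200 camera calls.

### The job

Clip the yellow relay module onto the steel rail of the sloping mounting plate, in the free stretch between the two white end brackets, with its red foot on the low side: hang its hook over the rail's upper edge, swing the foot end down and push until the sprung foot snaps in under the lower edge. Stop pushing when it clicks, never pushing hard, and let go of it. Leave the other loose parts on the bench alone.

Things in the scene. Friction and masses are not known exactly. Their poses are not given: they have to be found in the camera images.
- relay_center (a point): Centre of the yellow relay module (180-260 g, 90 long, 36 wide, 82 high), standing back down on the bench. x along its length to the hook end, y across, z from back to front. In mm from this point: housing x -45..45, z -32..13; grip nose on top of it x -22.5..22.5, z 13..41, full width, flat front face. Legs below reach z=-41.
- relay_seat (a point): Middle of the floor of the recess in the relay's back (32 mm behind relay_center, 9 above its underside), axes as relay_center. Lies at the rail's origin plane when the relay is home. Recess walls at x=+18.3 (hook leg, to 28.3) and -18.3 mm (foot leg), both 9 deep.
- relay_hook (a point): Hook of the relay: inner corner of its mouth, 18.3 mm from relay_seat towards the hook end, on the recess floor, axes as relay_center. The mouth that takes the rail's upper flange is 3.5 mm deep, 4.7 high at its opening and 2.8 at its root; below it the full-width lip, down to 9 below the floor. Home, it touches or nearly touches the upper flange edge.
- relay_foot_tab (a point): Middle of the red tab, outer end of the relay's sprung foot, low down at the end away from the hook, 51 mm from the centre line when the foot is out (tab 46..56). Shows which end goes low; on the black front face the white label is at the foot end, the two small lamps at the hook end.
- relay_foot (a joint): Sprung foot, m: 0 = out, holding; grows as it is pushed back towards its tab (max 0.0045). Spring 2.1 N at 0 + 1.4 N/mm. Nose at x=-14.5 mm, sloped beneath; flat holding face 3.2 mm below the recess floor. Going down, the rail edge pushes it back 2 to 3 mm, then it jumps to 0: the click. The peak is about 0.2 N m about the hook (4-6 N pushed down at the foot end).
- rail: Steel top-hat rail on a plate sloping up away from the robot at 35 degrees. Origin mid free stretch, centre line, in the plane of the flange fronts. x up the slope, y along the rail, z outward from the plate. Flange edges at x=+17.5 and -17.5 mm; flanges 6 wide, 2.3 thick (z -2.3..0), hollow beneath. To hook on, tip the relay's hook end about 15 degrees to the plate; home, its axes match.
- panel: White plate 215 x 285 mm under the rail, same axes, origin 15 mm below the rail's. In rail mm: white end brackets bound the free stretch at y=+50 and -50 (z to 34); beyond them, at +y terminal blocks (z to 42), at -y two white breakers (z to 66, toggles to 78). Grey wiring ducts along the plate at x 75..102 and -75..-102, tops z=15.
- timer_center (a point): Centre of a black module of the same shape as the relay, loose on the bench: leave it.
- contactor_center (a point): Centre of a light grey module of the same shape as the relay, loose on the bench: leave it.
- screwdriver: Blue-handled screwdriver, 200 mm long, 26 mm thick, lying on the bench along its x: leave it. Origin under its middle.
- wrench: Steel wrench, 160 mm long, lying on the bench along its x: leave it. Origin under its middle.
- ferrule_jar: Small jar, 54 mm across, 65 mm high, blue cap, standing: leave it. Origin at the middle of its underside.

How it is judged:
At the end, for the whole second after the job is handed in: The relay is home on the rail and at rest, let go: recess floor within 2.5 mm of the flange plane and 3 mm of the rail's centre line, in the free stretch, square to the rail within 0.05 rad, red foot on the low side and sprung fully out again (under 1 mm) beneath the lower flange (x of relay_seat in the frame of rail between -0.003 and 0.003 m and y of relay_seat in the frame of rail between -0.035 and 0.035 m and z of relay_seat in the frame of rail between -0.0025 and 0.0025 m and angle between the z axis of relay_seat and the z axis of rail, either way round below 0.05 rad and angle between the x axis of relay_seat and the x axis of rail, either way round below 0.06 rad and x of relay_foot_tab in the frame of rail below -0.03 m and value of joint relay_foot below 0.001 m and linear speed of relay below 0.01 m/s); the robot touches nothing.
It fails at once if the relay is pushed hard: more than 90 N of contact force between it and the rail (contact force between relay and rail above 90 N).
It fails at once if another loose part on the bench is shifted by more than 30 mm (distance of any of timer_center, contactor_center, screwdriver, wrench, ferrule_jar from where it was at the start of the episode above 0.03 m).
It also fails if it takes over 48 s, if anything falls off the work surface, if the arm or the gripper's body presses on something with over 40 N, if the wrist force passes 120 N, or if a joint passes its speed limit or range.

## Working session

There is one attempt and no reset: what is moved stays moved. The work goes in short steps, each a Python script; the robot and the scene stay as the last script left them, time stands still between calls to the robot, and variables do not carry over. Pictures are saved under pics/ and viewed, at most 10 in all, crops included, and the job is handed in when it is done.

```bash
mkdir -p pics; ls; python3 - <<'E'
from station import *
import cv2,numpy as np
np.set_printoptions(precision=4,suppress=True)
for n in("scene","top"):
    cv2.imwrite(f"pics/{n}0.png",cv2.resize(read_camera(n)[:,:,::-1],(800,600),interpolation=cv2.INTER_CUBIC))
for n in("scene","top","wrist"): print(n,camera_info(n))
print(get_time(),get_ee_rot())
E
```

```text
pics
scene {'intrinsics': array([[373.707 ,   0.    , 259.5101],
       [  0.    , 373.707 , 193.5779],
       [  0.    ,   0.    ,   1.    ]]), 'T': array([[ 0.2298, -0.5773,  0.7835,  1.3539],
       [ 0.973 ,  0.1185, -0.1981, -0.2207],
       [ 0.0215,  0.8079,  0.5889,  0.7178],
       [ 0.    ,  0.    ,  0.    ,  1.    ]])}
top {'intrinsics': array([[364.7573,   0.    , 250.0644],
       [  0.    , 364.7573, 187.295 ],
       [  0.    ,   0.    ,   1.    ]]), 'T': array([[-0.0166,  0.9936, -0.1115,  0.4425],
       [-0.9998, -0.0149,  0.0158, -0.032 ],
       [ 0.014 ,  0.1118,  0.9936,  1.1762],
       [ 0.    ,  0.    ,  0.    ,  1.    ]])}
wrist {'intrinsics': array([[276.1064,   0.    , 252.2559],
       [  0.    , 276.1064, 190.1959],
       [  0.    ,   0.    ,   1.    ]]), 'tool_from_camera': array([[ 0.0009,  0.9605,  0.2783,  0.0761],
       [ 1.    , -0.0009, -0.0004,  0.0011],
       [-0.0001,  0.2783, -0.9605, -0.1628],
       [ 0.    ,  0.    ,  0.    ,  1.    ]])}
0.1 [-0.0001  0.173   0.9849 -0.0007]
```

View pics/top0.png

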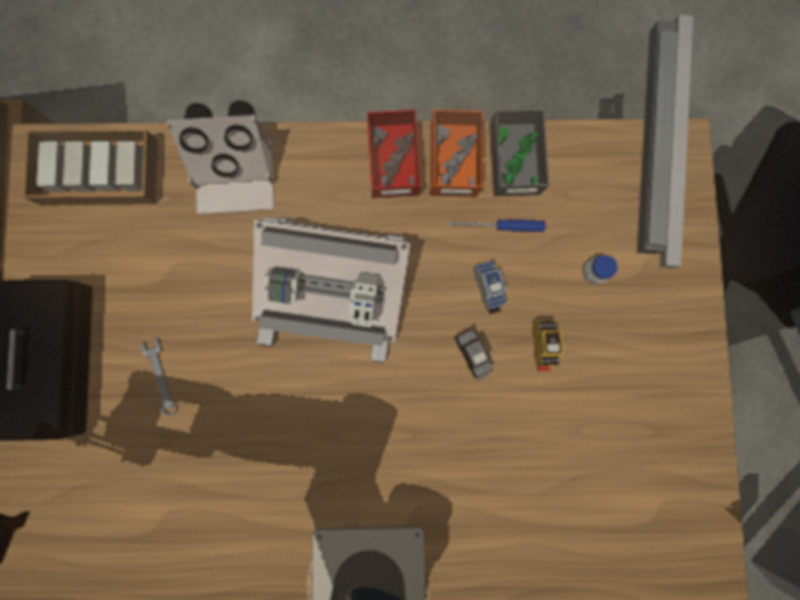

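View pics/scene0.png

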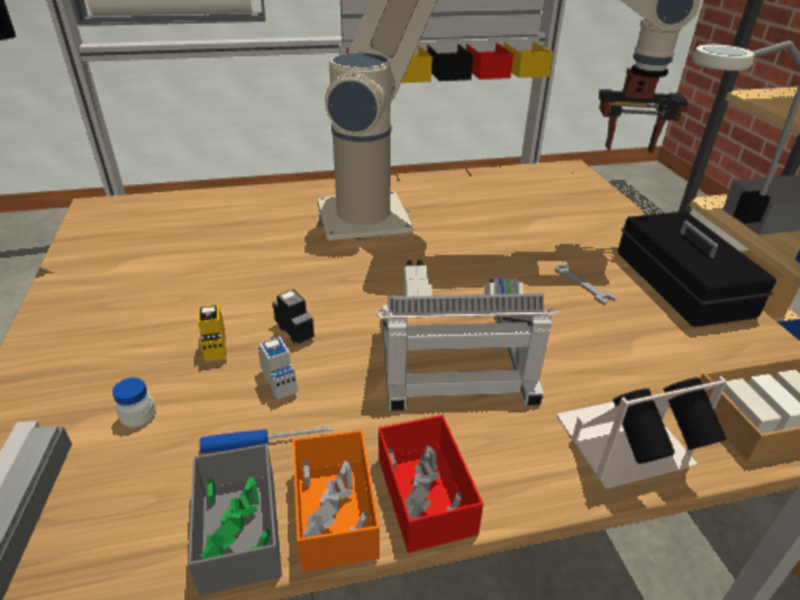

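Top view: the yellow relay is at (547,342) with its red tab at (543,369). The panel corners are about (258,220), (408,238), (400,340) and (253,325). In the scene view, the panel's upper corners are about (553,314) and (383,315), and the relay is at (211,320).

```bash
cat > h.py <<'E'
from station import *
import cv2,numpy as np
from scipy.optimize import least_squares
from scipy.spatial.transform import Rotation as R
np.set_printoptions(precision=4,suppress=True)
def quat(M): q=R.from_matrix(M).as_quat(); return np.array([q[3],*q[:3]])
def rot(q): return R.from_quat([q[1],q[2],q[3],q[0]]).as_matrix()
def proj(K,T,P):
    p=(np.atleast_2d(P)-T[:3,3])@T[:3,:3]; p=p*[1,-1,-1]
    return (p@K.T)[:,:2]/p[:,2:]
def wristT():
    T=np.eye(4);T[:3,:3]=rot(get_ee_rot());T[:3,3]=get_tcp_pos()
    return T@camera_info("wrist")["tool_from_camera"]
def cam(n): c=camera_info(n); return c["intrinsics"],c["T"]
def railR(yaw,s=np.radians(35)): return R.from_euler("zy",[yaw,-s]).as_matrix()
def fit(obs,x0,s):
    """obs: (K,T,objpts,pix in 512x384); params x,y,z,yaw"""
    f=lambda v:np.concatenate([(proj(K,T,v[:3]+np.array(P)@railR(v[3],s).T)-p).ravel() for K,T,P,p in obs])
    r=least_squares(f,x0,loss="soft_l1"); return r.x,f(r.x)
DOWN=lambda yaw,s=0.: railR(yaw,s)@np.diag([1.,-1,-1])   # tool x = object x, tool z = -object z
E
cat > a.py <<'E'
from h import *
S=.64
P=np.array([[107.5,142.5,-15],[107.5,-142.5,-15],[-107.5,-142.5,-15],[-107.5,142.5,-15]])/1e3
o=[(*cam("top"),P,S*np.array([[258,220],[408,238],[400,340],[253,325]])),
   (*cam("scene"),P[:2],S*np.array([[553,314],[383,315]]))]
v,r=fit(o,[.55,.1,.15,0],np.radians(35)); print("rail",v,r)
Q=np.array([[0,0,41],[-51,0,-38]])/1e3
def g(w): # relay on bench
    K,T=cam("top"); M=railR(w[2],0)
    return (proj(K,T,np.array([w[0],w[1],.041])+Q@M.T)-S*np.array([[548,341],[543,369]])).ravel()
w=least_squares(g,[.5,-.3,0]).x; print("relay",w)
# look from above relay
M=DOWN(w[2]); c=np.array([w[0],w[1],0])
for sgn in(1,-1):
    Mt=M@np.diag([sgn,sgn,1]); p=c+[0,0,.24]-Mt[:,0]*.02
    print(sgn,inverse_kinematics(p,quat(Mt)))
print(get_joint_pos())
E
python3 a.py
```

```text
rail [ 0.5747  0.0662  0.1107 -0.124 ] [-2.1361  1.8996  2.4202  0.6216 -1.7359 -1.8865  0.6991 -0.4129  1.4438
 -4.3551 -3.7126  8.7356]
relay [ 0.465  -0.3503  0.1807]
1 [-0.6924  0.321   1.741  -0.      1.0795  0.6977]
-1 [-0.6409  0.3614  1.6813 -0.      1.0988 -2.3924]
[ 1.204   0.4238  1.6306  0.      1.0886 -0.019 ]
```

```bash
cat > b.py <<'E'
from h import *
v=[.5747,.0662,.1107,-.124]; w=[.465,-.3503,.1807]
for sgn in(1,-1):
    for s in(35,20,0):
        M=DOWN(v[3],np.radians(s))@np.diag([sgn,sgn,1]); n=railR(v[3],np.radians(s))[:,2]
        print(sgn,s,[inverse_kinematics(np.array(v[:3])+n*h,quat(M)) for h in(.045,.12)])
p=get_tcp_pos(); p[2]=.42; movel(p,v=.3)
M=DOWN(v[3],np.radians(35)); O=railR(v[3],np.radians(35))
move_pose(np.array(v[:3])+O@[-.03,0,.17],quat(M))
T=wristT(); np.save("T1",T); cv2.imwrite("pics/w1.png",cv2.resize(read_camera("wrist")[:,:,::-1],(800,600),interpolation=cv2.INTER_CUBIC))
M=DOWN(w[2]); p=np.array([w[0],w[1],.25])-M[:,0]*.03
q=get_tcp_pos(); q[2]=max(q[2],.38); movel(q,v=.3)
move_pose(p,quat(M))
T=wristT(); np.save("T2",T); cv2.imwrite("pics/w2.png",cv2.resize(read_camera("wrist")[:,:,::-1],(800,600),interpolation=cv2.INTER_CUBIC))
print(get_time(),get_joint_pos())
E
python3 b.py
```

```text
1 35 [None, array([ 0.1635,  0.1127,  2.285 , -0.5937,  0.1676,  2.4163])]
1 20 [array([ 0.119 ,  0.3204,  2.0542, -0.0993,  0.4221,  1.8973]), array([ 0.126 ,  0.1639,  2.0521, -0.0785,  0.5805,  1.879 ])]
1 0 [array([ 0.0941,  0.4411,  1.7829, -0.    ,  0.9175,  1.7889]), array([ 0.0941,  0.346 ,  1.7281, -0.    ,  1.0675,  1.7889])]
-1 35 [None, array([ 0.1635,  0.1127,  2.285 , -0.5937,  0.1676, -0.7253])]
-1 20 [array([ 0.119 ,  0.3204,  2.0542, -0.0993,  0.4221, -1.2443]), array([ 0.126 ,  0.1639,  2.0521, -0.0785,  0.5805, -1.2626])]
-1 0 [array([ 0.0941,  0.4411,  1.7829, -0.    ,  0.9175, -1.3527]), array([ 0.0941,  0.346 ,  1.7281, -0.    ,  1.0675, -1.3527])]
5.6167 [-0.7045  0.2992  1.7464  0.0001  1.0956  0.6846]
```

View pics.

View pics/w1.png

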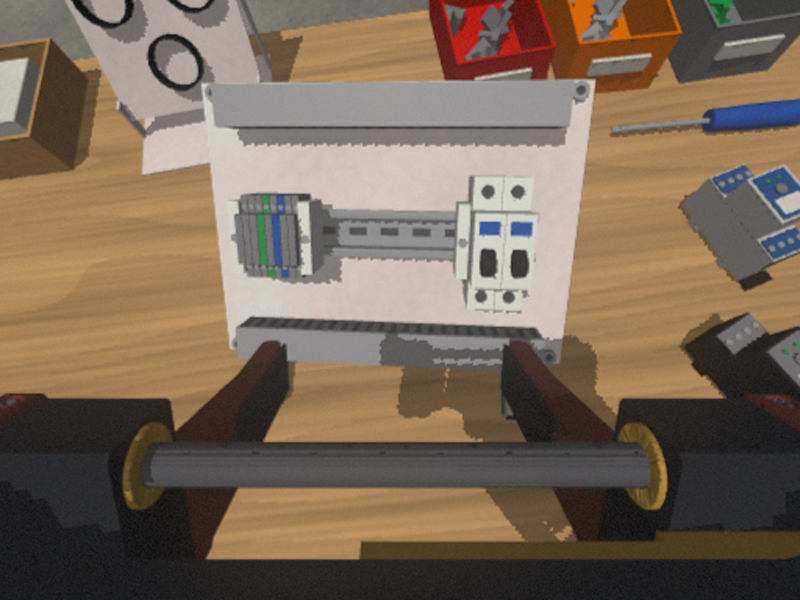

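View pics/w2.png

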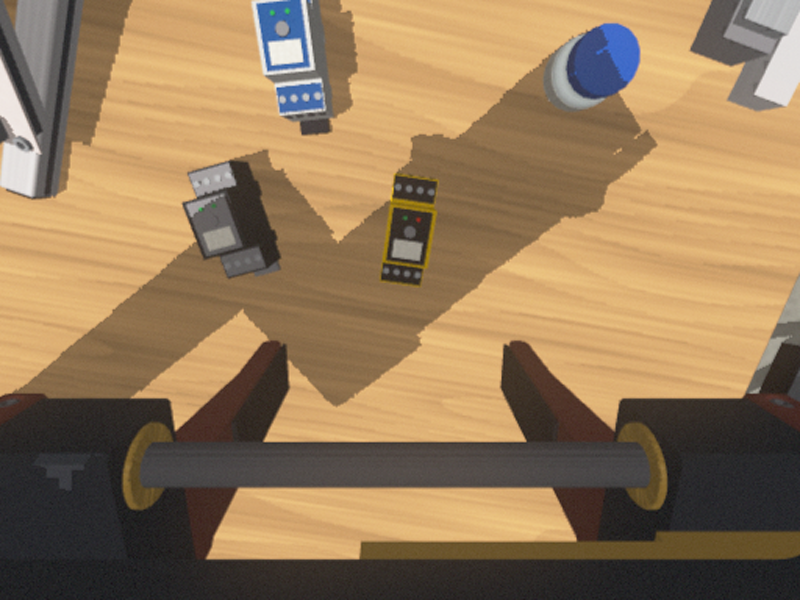

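Wrist view 1: plate corners are (203,83) and (594,82), with the rail between about rows 210 and 257. Wrist view 2: the relay's front face has corners around (391,205), (437,207), (428,268) and (384,264). The lamps are on the far side, so the hook end points away from the robot. I'll zoom in on both to pick points.

```bash
python3 - <<'E'
import cv2,numpy as np
a=cv2.imread("pics/w1.png")[170:320,290:490]; b=cv2.imread("pics/w2.png")[165:295,350:470]
a=cv2.resize(a,None,fx=2.5,fy=2.5,interpolation=cv2.INTER_CUBIC) ; b=cv2.resize(b,None,fx=2.5,fy=2.5,interpolation=cv2.INTER_CUBIC)
c=np.zeros((375,800,3),np.uint8); c[:a.shape[0],:a.shape[1]]=a; c[:b.shape[0],500:500+b.shape[1]]=b
cv2.imwrite("pics/c.png",c)
E
```

```text
(no output)
```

View pics/c.png

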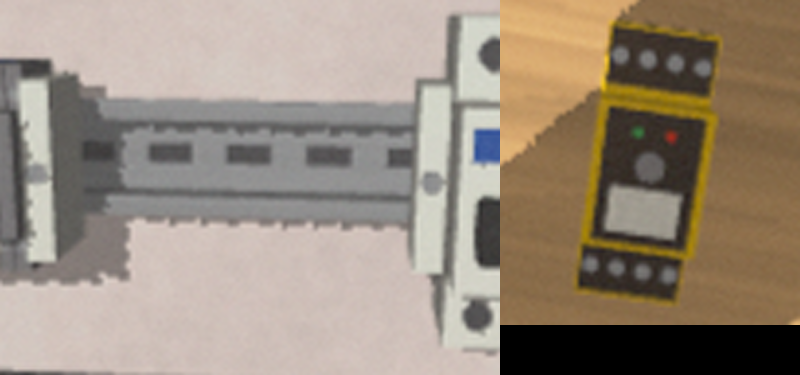

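Crop: the rail's upper edge runs from (110,99) to (412,102) and the lower edge from about (105,214) to (412,223). The bracket inner edges are at x=50 and x=416. The relay's front face corners are (607,105), (715,117), (693,257) and (583,243).

```bash
cat > c.py <<'E'
from h import *
S=.64; Kw=camera_info("wrist")["intrinsics"]; T1=np.load("T1.npy"); T2=np.load("T2.npy")
ca=lambda x,y:(S*(290+x/2.5),S*(170+y/2.5))
cb=lambda x,y:(S*(350+(x-500)/2.5),S*(165+y/2.5))
def hit(K,T,px,o,M,z):
    d=np.linalg.solve(K,[px[0],px[1],1.])*[1,-1,-1]; d=M.T@T[:3,:3]@d; c=M.T@(T[:3,3]-o)
    return c+d*(z-c[2])/d[2]
t=(*cam("top"),); W=(Kw,T1)
def f(v,full=False):
    o=v[:3];M=railR(v[3],np.radians(35)); r=[]
    for px,x in((ca(110,99),17.5),(ca(412,102),17.5),(ca(105,214),-17.5),(ca(412,223),-17.5)):
        r.append(1e3*hit(*W,px,o,M,0)[0]-x)
    for px,y in((ca(50,172),50),(ca(416,183),-50)): r.append(1e3*hit(*W,px,o,M,.034)[1]-y)
    for px,x,y,g in(((203,83),107.5,142.5,.7),((594,82),107.5,-142.5,.7),((557,363),-107.5,-142.5,.5),((231,351),-107.5,142.5,.4)):
        h=1e3*hit(*W,S*np.array(px),o,M,-.015); r+=[g*(h[0]-x),g*(h[1]-y)]
    for px,x,y in(((258,220),107.5,142.5),((408,238),107.5,-142.5),((400,340),-107.5,-142.5),((253,325),-107.5,142.5)):
        h=1e3*hit(*t,S*np.array(px),o,M,-.015); r+=[.15*(h[0]-x),.15*(h[1]-y)]
    return np.array(r)
s=least_squares(f,[.575,.066,.11,-.124],x_scale=[.01,.01,.01,.02],loss="soft_l1"); v=s.x
print("rail",v,f(v).round(1))
K,T=cam("scene"); print(proj(K,T,v[:3]+np.array([[.1075,.1425,-.015],[.1075,-.1425,-.015]])@railR(v[3]).T)/S)
N=np.array([[22.5,18,41],[22.5,-18,41],[-22.5,-18,41],[-22.5,18,41]])/1e3
px=np.array([cb(607,105),cb(715,117),cb(693,257),cb(583,243)])
g=lambda w:(proj(Kw,T2,np.array([w[0],w[1],.041])+N@railR(w[2],0).T)-px).ravel()
w=least_squares(g,[.465,-.35,.18],x_scale=[.01,.01,.03]).x; print("relay",w,g(w))
np.savez("est",v=v,w=w)
# feasibility: tool tilt on bench -d, at home 35-d
for d in(15,20,25):
    for s in(0,20,35):
        o,yaw=(np.array([w[0],w[1],.082]),w[2]) if s==0 else (v[:3]+railR(v[3],np.radians(s))@[0,0,.073],v[3])
        M=DOWN(yaw,np.radians(s-d)); q=[inverse_kinematics(o+M[:,2]*h,quat(M)) for h in(.025,-.08)]
        print(d,s,q)
E
python3 c.py
```

```text
rail [ 0.5737  0.0691  0.117  -0.1381] [ 0.   0.6  0.3 -1.   5.6  6.  -2.  -3.2  1.5 -0.9 -1.6 -0.6  1.4 -2.5
  0.7 -1.3  0.4  0.9 -0.5 -1.6 -0.4 -0.6]
[[556.8874 303.6007]
 [377.9131 324.9124]]
relay [ 0.4659 -0.3608  0.0418] [-1.4224 -1.3695  1.1641 -0.0867  0.6327  1.0445 -0.3568  0.5873]
15 0 [array([-0.6077,  0.681 ,  1.659 , -0.1738,  1.0249,  1.0284]), array([-0.5846,  0.5734,  1.5678, -0.1525,  1.224 ,  1.0124])]
15 20 [array([ 0.1087,  0.3698,  1.8904, -0.0132,  0.7947,  1.8265]), array([ 0.1106,  0.2181,  1.8218, -0.0113,  1.0149,  1.8251])]
15 35 [array([ 0.1308,  0.2965,  2.0914, -0.1122,  0.4096,  1.9349]), array([ 0.1423,  0.074 ,  2.0779, -0.0807,  0.6454,  1.9074])]
20 0 [array([-0.5874,  0.7137,  1.6117, -0.2123,  1.1194,  1.0636]), array([-0.559 ,  0.6225,  1.5042, -0.1884,  1.3185,  1.0451])]
20 20 [array([ 0.1038,  0.4008,  1.8362, -0.    ,  0.9046,  1.8128]), array([ 0.1038,  0.2689,  1.7502, -0.    ,  1.1226,  1.8128])]
20 35 [array([ 0.1241,  0.313 ,  2.0387, -0.0633,  0.5309,  1.8835]), array([ 0.1318,  0.1119,  2.0069, -0.0492,  0.7638,  1.8718])]
25 0 [array([-0.569 ,  0.7488,  1.5644, -0.2456,  1.2129,  1.0913]), array([-0.536 ,  0.6742,  1.4403, -0.2204,  1.4123,  1.0704])]
25 20 [array([0.0994, 0.4348, 1.7823, 0.0102, 1.0113, 1.8025]), array([0.0978, 0.3223, 1.6788, 0.009 , 1.2273, 1.8034])]
25 35 [array([ 0.1179,  0.3349,  1.9854, -0.0338,  0.6483,  1.8521]), array([ 0.1225,  0.1549,  1.9359, -0.0276,  0.8777,  1.8472])]
```

```bash
cat > d.py <<'E'
from c import *
I=np.eye(3);O=np.zeros(3)
for n,l in(("scene",[(397,405),(535,398),(212,357),(133,424),(166,415)]),("top",[(266,345),(380,360),(543,369),(600,270)])):
    for p in l: print(n,p,hit(*cam(n),S*np.array(p),O,I,0))
for p in[(383,284),(378,335)]: pass
# scene upper corners at z plane of estimate
for p in[(553,314),(383,315)]: print(hit(*cam("scene"),S*np.array(p),O,I,.165))
for p in[(258,220),(408,238)]: print(hit(*cam("top"),S*np.array(p),O,I,.165))
for p in[(203,83),(594,82)]: print(hit(Kw,T1,S*np.array(p),O,I,.165))
print(T1)
# free rotation fit
def f2(u):
    global railR
    o=u[:3]; M=R.from_rotvec(u[3:]).as_matrix(); r=[]
    for px,x in((ca(110,99),17.5),(ca(412,102),17.5),(ca(105,214),-17.5),(ca(412,223),-17.5)): r.append(1e3*hit(*W,px,o,M,0)[0]-x)
    for px,y in((ca(50,172),50),(ca(416,183),-50)): r.append(1e3*hit(*W,px,o,M,.034)[1]-y)
    for px,x,y,g in(((203,83),107.5,142.5,.7),((594,82),107.5,-142.5,.7),((557,363),-107.5,-142.5,.5),((231,351),-107.5,142.5,.3)):
        h=1e3*hit(*W,S*np.array(px),o,M,-.015); r+=[g*(h[0]-x),g*(h[1]-y)]
    return np.array(r)
s=least_squares(f2,[*v[:3],*R.from_matrix(railR(v[3])).as_rotvec()],x_scale=.01)
print(s.x[:3],R.from_rotvec(s.x[3:]).as_euler("ZYX",degrees=True),s.fun.round(1))
E
python3 d.py | grep -v '^\(15\|20\|25\) '
```

```text
rail [ 0.5737  0.0691  0.117  -0.1381] [ 0.   0.6  0.3 -1.   5.6  6.  -2.  -3.2  1.5 -0.9 -1.6 -0.6  1.4 -2.5
  0.7 -1.3  0.4  0.9 -0.5 -1.6 -0.4 -0.6]
[[556.8874 303.6007]
 [377.9131 324.9124]]
relay [ 0.4659 -0.3608  0.0418] [-1.4224 -1.3695  1.1641 -0.0867  0.6327  1.0445 -0.3568  0.5873]
scene (397, 405) [ 0.6808 -0.0605  0.    ]
scene (535, 398) [0.7144 0.1747 0.    ]
scene (212, 357) [ 0.4925 -0.3654  0.    ]
scene (133, 424) [ 0.6328 -0.4832  0.    ]
scene (166, 415) [ 0.6236 -0.4339  0.    ]
top (266, 345) [0.4705 0.2068 0.    ]
top (380, 360) [ 0.436  -0.0263  0.    ]
top (543, 369) [ 0.4121 -0.3607  0.    ]
top (600, 270) [ 0.6157 -0.4903  0.    ]
[0.6954 0.1866 0.165 ]
[ 0.6436 -0.0767  0.165 ]
[0.6916 0.1894 0.165 ]
[ 0.6549 -0.0808  0.165 ]
[0.6939 0.1969 0.165 ]
[ 0.6466 -0.0828  0.165 ]
[[-0.0995  0.9403 -0.3255  0.4226]
 [-0.9925 -0.117  -0.0347  0.0618]
 [-0.0707  0.3197  0.9449  0.4099]
 [ 0.      0.      0.      1.    ]]
[0.5752 0.0726 0.1154] [ -9.3454 -34.6476   0.3548] [-0.   0.8 -0.4 -0.5  0.7 -0.3  0.3 -0.5 -0.1 -0.1  0.5  0.4 -0.6 -0.5]
```

The free fit agrees to under 1 mm: yaw −9.3°, slope 34.65°. Since the wrist can't reach a square grip at 35°, I'll grasp with a 20° pitch between tool and relay.

```bash
cat > g.py <<'E'
from h import *
w=np.load("est.npz")["w"]; V=np.array([.5752,.0726,.1154]); YAW=-.163; SL=np.radians(34.8); D=np.radians(20)
A=DOWN(0,-D)                       # tool axes in relay frame
TCPR=np.array([0,0,.027])+A[:,2]*.019   # TCP in relay_center frame
def pose(o,M): return o+M@TCPR, quat(M@A)   # relay centre o, axes M
RR=railR(YAW,SL)
HOOK=np.array([.0183,0,-.032])
def hook_pose(x,z,a,y=0.):
    """relay with hook corner at rail (x,y,z) mm, hook end tipped a deg to the plate"""
    M=RR@R.from_euler("y",a,degrees=True).as_matrix()
    return pose(V+RR@(np.array([x,y,z])/1e3)-M@HOOK,M)
E
python3 - <<'E'
from g import *
print(hook_pose(7,30,15),[inverse_kinematics(*hook_pose(*k)) for k in((7,30,15),(18,0,15),(18,0,0),(27,0,15))])
M=railR(w[2],0); p,q=pose(np.array([w[0],w[1],.041]),M)
tz=(M@A)[:,2]
command_gripper(1.0); move_pose(p-tz*.09,q); movel(p,v=.1)
f0=get_ft_force(); command_gripper(0.0); print("grip",get_grip_width()*88,get_finger_force(),get_ft_force()-f0)
movel(p+[0,0,.03],v=.08); print(get_ft_force()-f0,get_grip_width()*88)
movel(p+[0,0,.20],v=.25)
cv2.imwrite("pics/w3.png",cv2.resize(read_camera("wrist")[:,:,::-1],(800,600),interpolation=cv2.INTER_CUBIC))
print(get_time(),get_joint_pos())
E
```

```text
(array([0.5266, 0.0736, 0.1744]), array([-0.0466,  0.9967, -0.0668, -0.0017])) [array([0.0625, 0.3487, 1.8832, 0.1182, 0.9044, 1.6941]), array([0.0563, 0.4099, 1.8392, 0.1199, 0.888 , 1.6854]), array([0.0953, 0.3345, 2.031 , 0.0626, 0.5103, 1.7616]), array([0.053 , 0.4121, 1.8203, 0.1183, 0.9049, 1.6846])]
grip 35.71277208532654 29.9379600584507 [-0.1909  0.517  -0.7279]
[-0.5088  0.2769 -3.3389] 36.18231092725223
9.7333 [-0.5807  0.4798  1.5222 -0.2026  1.4334  1.0056]
```

View pics/w3.png

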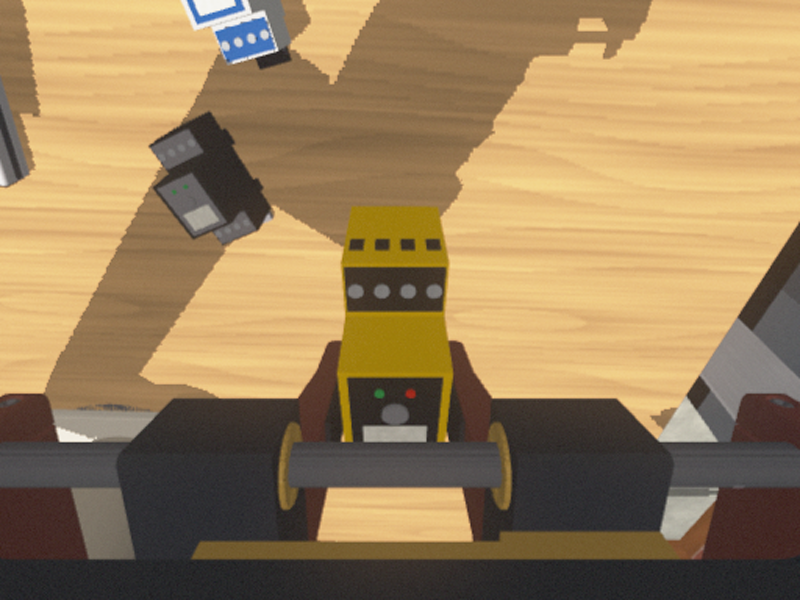

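The relay is held squarely: nose edge at row 377, nose base at row 312, housing end edge at row 266 and its lower edge at row 208. I'll refine its pose in the tool from these.

```bash
python3 - <<'E'
from g import *
c=camera_info("wrist"); K=c["intrinsics"]; T=c["tool_from_camera"]
P=np.array([[22.5,18,41],[22.5,-18,41],[22.5,18,13],[22.5,-18,13],[45,18,13],[45,-18,13],[45,18,-32],[45,-18,-32]])/1e3
px=.64*np.array([[341,377],[450,377],[343,312],[448,312],[343,266],[447,266],[350,208],[440,208]])
def rel(u):
    # relay axes in tool = A^T * Ry(u2); origin in tool
    M=A.T@R.from_euler("y",u[3]).as_matrix(); o=A.T@(-TCPR)+u[:3]; return o,M
f=lambda u:(proj(K,T,rel(u)[0]+P@rel(u)[1].T)-px).ravel()
s=least_squares(f,np.zeros(4),x_scale=.01); print(s.x*1e3,s.fun.round(1))
print("in relay axes dx,dz mm",A@s.x[:3]*1e3)
E
```

```text
[  0.0554  -0.5255   2.2796 -38.0265] [-1.4 -1.7  1.2 -1.6  2.2  3.  -2.6  3.1 -0.7  0.1  1.1  0.2  1.4 -1.5
 -1.2 -1.5]
in relay axes dx,dz mm [-0.7276  0.5255 -2.1611]
```

```bash
cat > p.py <<'E'
from g import *
def here(): # offset of TCP from reference pose in rail mm
    return lambda p: RR.T@(get_tcp_pos()-p)*1e3
p,q=hook_pose(7,60,15)
move_pose(p+[0,0,.08],q); movel(p,v=.2)
movel(hook_pose(7,22,15)[0],v=.1); wait(.2); f0=get_ft_force()
hit=movel(hook_pose(7,5,15)[0],v=.02,until_force=4)
wait(.1)
d=RR.T@(get_tcp_pos()-hook_pose(7,11.3,15)[0])*1e3
print("probe",hit,"z offset",d,RR.T@(get_ft_force()-f0),"rotated",(R.from_matrix(rot(get_ee_rot()).T@rot(q))).magnitude())
movel(hook_pose(7,22,15)[0],v=.1)
print(get_time())
E
python3 p.py
```

```text
probe True z offset [-0.6873  0.0135  3.1564] [1.7883 2.1115 4.6133] rotated 0.0012673036049619115
13.4667
```

```bash
cat > k.py <<'E'
from g import *
ZO=3.15
movel(hook_pose(30,20+ZO,15)[0],v=.1); wait(.15); f0=get_ft_force()
h=movel(hook_pose(30,.5+ZO,15)[0],v=.04,until_force=5); print("down",h,RR.T@(get_tcp_pos()-hook_pose(30,.5+ZO,15)[0])*1e3)
if not h:
    wait(.15); f0=get_ft_force()
    h=movel(hook_pose(12,.5+ZO,15)[0],v=.02,until_force=4); wait(.1)
    print("slide",h,"H.x",18+(RR.T@(get_tcp_pos()-hook_pose(18,.5+ZO,15)[0])*1e3),RR.T@(get_ft_force()-f0))
K,T=cam("scene"); im=read_camera("scene")[:,:,::-1]; cv2.imwrite("pics/s4.png",cv2.resize(im[120:270,220:370],(600,600),interpolation=cv2.INTER_CUBIC))
cv2.imwrite("pics/w4.png",cv2.resize(read_camera("wrist")[:,:,::-1],(800,600),interpolation=cv2.INTER_CUBIC))
print(get_time())
E
python3 k.py
```

```text
down False [-0.1737 -0.0309 -0.1437]
slide True H.x [20.8004 17.9878 17.4498] [ 2.3107 -0.3326  0.5705]
15.55
```

View pics/w4.png

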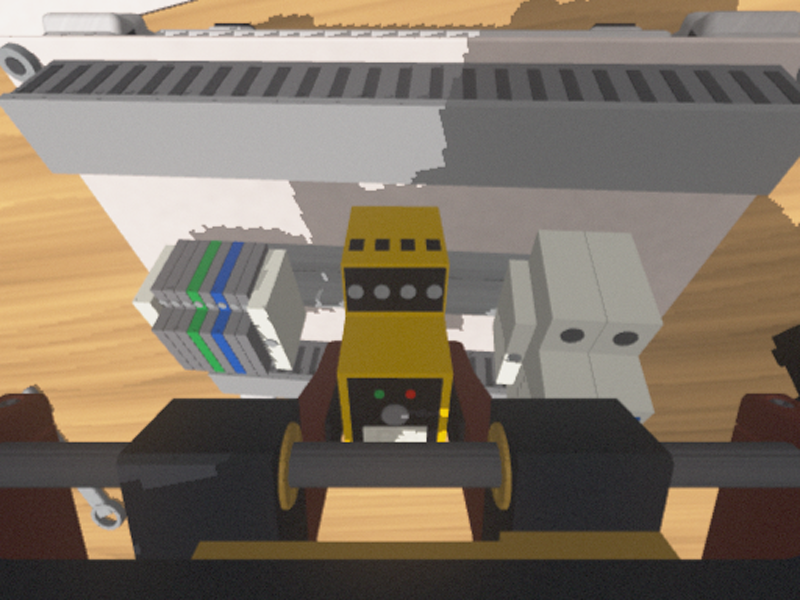

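View pics/s4.png

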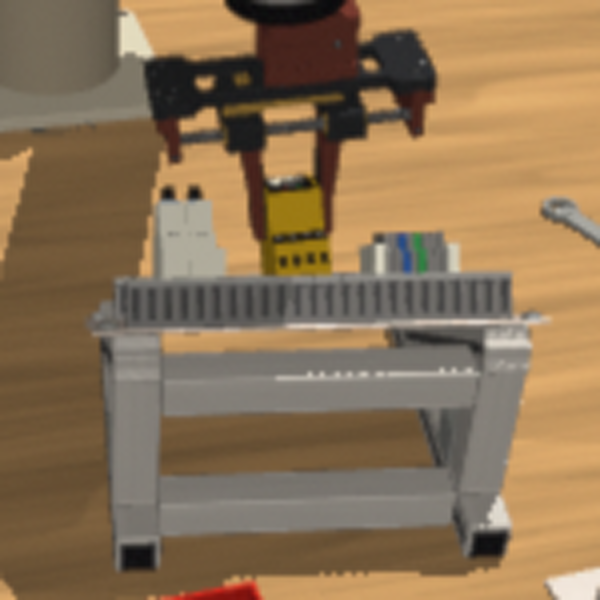

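Wrist view 4: the relay sits centrally between the brackets. Beside it the rail's upper edge lies at about row 248 on the left (x≈325) and about row 257 on the right (x≈475). The scene view shows the relay end just above the upper duct. I'll check whether the mouth is on the flange by comparing the predicted edge row with the pixels.

```bash
python3 - <<'E'
from g import *
im=cv2.imread("pics/w4.png")
for x in(315,328,460,480): print(x,[(y,*map(int,im[y,x])) for y in range(226,300,5)])
c=camera_info("wrist"); K=c["intrinsics"]; T=c["tool_from_camera"]
B=R.from_euler("y",15,degrees=True).as_matrix()
def px(rx,ry,rz): # rail-axes offset from hook (mm) -> pixel
    P=HOOK+B.T@(np.array([rx,ry,rz])/1e3)      # in relay frame
    return (proj(K,T,A.T@(P-TCPR))/.64).round(0)[0]
for n,(x,z) in dict(hooked=(-.8,-.5),lip=(-5.3,-3),lipz=(-5.3,-.5),outer=(7.3,-11)).items(): print(n,px(x,20,z),px(x,26,z),px(x,-26,z), "lower fl. edge",px(x-35,26,z))
for P in([.0225,.018,.041],[.045,.018,.013],[.045,.018,-.032]): print(proj(K,T,A.T@(np.array(P)-TCPR))/.64)
E
```

```text
315 [(226, 136, 142, 153), (231, 136, 140, 151), (236, 135, 141, 152), (241, 137, 142, 153), (246, 108, 111, 111), (251, 112, 112, 114), (256, 108, 107, 109), (261, 107, 110, 109), (266, 103, 102, 105), (271, 96, 98, 99), (276, 106, 105, 105), (281, 108, 108, 108), (286, 110, 112, 112), (291, 109, 110, 111), (296, 119, 118, 119)]
328 [(226, 135, 140, 151), (231, 135, 141, 150), (236, 136, 141, 152), (241, 133, 139, 151), (246, 115, 116, 121), (251, 111, 111, 111), (256, 107, 106, 107), (261, 113, 113, 113), (266, 104, 105, 102), (271, 102, 103, 104), (276, 104, 103, 107), (281, 110, 110, 111), (286, 109, 110, 111), (291, 106, 106, 107), (296, 110, 109, 110)]
460 [(226, 129, 133, 143), (231, 131, 136, 145), (236, 132, 136, 146), (241, 132, 135, 145), (246, 131, 136, 145), (251, 117, 121, 124), (256, 103, 105, 105), (261, 108, 108, 109), (266, 108, 109, 108), (271, 103, 102, 103), (276, 101, 102, 102), (281, 104, 105, 105), (286, 104, 104, 105), (291, 111, 110, 111), (296, 105, 108, 107)]
480 [(226, 129, 134, 144), (231, 129, 133, 143), (236, 129, 135, 143), (241, 129, 133, 143), (246, 128, 134, 143), (251, 127, 131, 139), (256, 107, 107, 108), (261, 108, 109, 111), (266, 109, 109, 109), (271, 100, 101, 101), (276, 101, 101, 101), (281, 103, 102, 104), (286, 101, 102, 102), (291, 107, 108, 107), (296, 109, 109, 108)]
hooked [353. 262.] [340. 262.] [453. 262.] lower fl. edge [346. 309.]
lip [354. 265.] [341. 265.] [452. 265.] lower fl. edge [347. 310.]
lipz [353. 269.] [341. 269.] [452. 269.] lower fl. edge [347. 314.]
outer [353. 233.] [340. 233.] [453. 234.] lower fl. edge [346. 283.]
[[339.9612 372.8756]]
[[343.5701 264.0935]]
[[353.7982 207.3218]]
```

```bash
python3 - <<'E'
import cv2
im=cv2.imread("pics/w4.png")[200:420,260:540]
cv2.imwrite("pics/c4.png",cv2.resize(im,(760,597),interpolation=cv2.INTER_CUBIC))
E
```

```text
(no output)
```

View pics/c4.png

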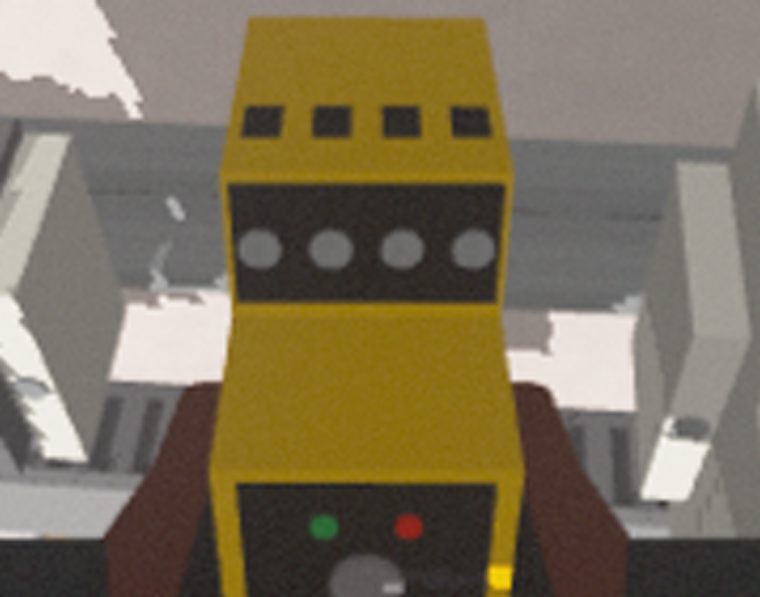

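```bash
cat > e.py <<'E'
from g import *
import io,contextlib
with contextlib.redirect_stdout(io.StringIO()): from c import hit,ca,W,S
Kw=camera_info("wrist")["intrinsics"]; 
import os
if not os.path.exists("T4.npy"): np.save("T4",wristT())
T4=np.load("T4.npy")
L=[((40,60),102,15,1),((780,66),102,15,1),((0,97),75,15,1),((800,103),75,15,1),((80,174),75,-15,1),((770,193),75,-15,1),
 ((315,244.5),11.5,-15,.7),((328,245.5),11.5,-15,.7),((460,252),11.5,-15,.7),((480,254),11.5,-15,.7),((302,307),-17.5,-1,.3),((466,313),-17.5,-1,.3)]
def r4(o,M): return [g*(1e3*hit(Kw,T4,S*np.array(p),o,M,z/1e3)[0]-x) for p,x,z,g in L]
def r1(o,M):
    r=[]
    for px,x in((ca(110,99),17.5),(ca(412,102),17.5),(ca(105,214),-17.5),(ca(412,223),-17.5)): r.append(1e3*hit(*W,px,o,M,0)[0]-x)
    for px,y in((ca(50,172),50),(ca(416,183),-50)): r.append(1e3*hit(*W,px,o,M,.034)[1]-y)
    for px,x,y,g in(((203,83),107.5,142.5,.7),((594,82),107.5,-142.5,.7),((557,363),-107.5,-142.5,.5),((231,351),-107.5,142.5,.3)):
        h=1e3*hit(*W,S*np.array(px),o,M,-.015); r+=[g*(h[0]-x),g*(h[1]-y)]
    return r
u0=[*V,*R.from_matrix(RR).as_rotvec()]
for n,fs,reg in(("w4",[r4],1),("w1",[r1],0),("both",[r4,r1],0)):
    f=lambda u:np.array(sum([g(u[:3],R.from_rotvec(u[3:]).as_matrix()) for g in fs],[])+[reg*1e3*(u[1]-V[1])])
    s=least_squares(f,u0,x_scale=.01); M=R.from_rotvec(s.x[3:]).as_matrix()
    print(n,s.x[:3],R.from_matrix(M).as_euler("ZYX",degrees=True),s.fun.round(1)); print("  origin in old rail frame",RR.T@(s.x[:3]-V)*1e3,"rot rel deg",R.from_matrix(RR.T@M).as_rotvec(degrees=True))
E
python3 e.py
```

```text
w4 [0.6046 0.0726 0.1951] [-7.7273 56.9294  1.4205] [  5.6   4.2  -4.   -0.9 -12.3 -13.3   8.    7.8   7.1   6.7   0.    0.2
   0. ]
  origin in old rail frame [68.7431 11.3054 48.6995] rot rel deg [-4.6936 91.2587 -2.3254]
w1 [0.5752 0.0726 0.1154] [ -9.3454 -34.6476   0.3548] [-0.   0.8 -0.4 -0.5  0.7 -0.3  0.3 -0.5 -0.1 -0.1  0.5  0.4 -0.6 -0.5
  0. ]
  origin in old rail frame [-0.0009  0.0034  0.0139] rot rel deg [-4.9595 -0.2765  1.6522]
both [0.5717 0.0726 0.1293] [ -9.3072 -20.9249   0.9716] [ -0.2  -0.3  15.8  17.2 -22.9 -23.3   6.1   5.9   5.3   4.8   3.2   3.5
  -3.9  -2.9  -2.6  -2.6  -3.    1.3   2.5   3.7   3.3  -3.    6.4   6.
   3.2  -6.2   0. ]
  origin in old rail frame [ 4.96    0.8508 13.3738] rot rel deg [-4.5012 13.4388  0.9269]
```

Bug found: `railR` used extrinsic Euler order, so the commanded rail frame was rolled by 5°. I also mislabelled the duct edges: the slotted strip is the duct's outer wall. I'll fix both and refit.

```bash
cp g.py g_old.py; sed -i 's/from g import/from g_old import/; s/((40,60),102,15,1),((780,66),102,15,1),((0,97),75,15,1),((800,103),75,15,1),((80,174),75,-15,1),((770,193),75,-15,1)/((40,60),102,-15,.5),((780,66),102,-15,.5),((0,97),102,15,1),((800,103),102,15,1),((80,174),75,15,1),((770,193),75,15,1)/' e.py
python3 e.py; sed -n 1,3p g_old.py >/dev/null
python3 - <<'E'
from g_old import *
print(get_tcp_pos(),get_ft_force(),get_time())
E
```

```text
w4 [0.5747 0.0726 0.1172] [ -8.37   -35.1739  -1.1201] [-0.7 -1.5  0.5  1.  -0.7 -0.5  0.9  0.7  0.3 -0.2 -1.2 -0.3 -0. ]
  origin in old rail frame [0.6633 0.1091 1.7754] rot rel deg [-5.8704 -0.7866  2.4691]
w1 [0.5752 0.0726 0.1154] [ -9.3454 -34.6476   0.3548] [-0.   0.8 -0.4 -0.5  0.7 -0.3  0.3 -0.5 -0.1 -0.1  0.5  0.4 -0.6 -0.5
  0. ]
  origin in old rail frame [-0.0009  0.0034  0.0139] rot rel deg [-4.9595 -0.2765  1.6522]
both [0.5746 0.0725 0.1161] [ -9.2312 -34.895    0.3604] [-0.8 -1.   0.1  1.4 -0.9 -0.8  1.   0.8  0.2 -0.4 -1.1 -0.5  0.2  0.8
 -0.1 -0.4  0.6 -0.1  0.3 -1.1 -0.4  0.2  0.5  0.6 -0.5 -0.5 -0. ]
  origin in old rail frame [-0.0794 -0.0681  0.9398] rot rel deg [-4.8854 -0.518   1.7583]
[0.5531 0.0714 0.16  ] [ 3.021  -0.8959  1.732 ] 15.55
```

```bash
sed -i 's/V=np.array(\[[^]]*\])/V=np.array([.5746,.0726,.1163])/; s/YAW=-.163; SL=np.radians(34.8)/YAW=-.160; SL=np.radians(35)/; s/^RR=.*/RR=R.from_euler("ZY",[YAW,-SL]).as_matrix()/' g.py
python3 - <<'E'
from g import *
import g_old as o
movel(o.hook_pose(30,3.65,15)[0],v=.08); movel(o.hook_pose(30,35,15)[0],v=.12)
p,q=hook_pose(7,25,15); move_pose(p,q); wait(.2); f0=get_ft_force()
h=movel(hook_pose(7,4,15)[0],v=.02,until_force=4); wait(.1)
d=RR.T@(get_tcp_pos()-hook_pose(7,11.3,15)[0])*1e3
print("probe",h,d,RR.T@(get_ft_force()-f0)); Z=d[2]
movel(hook_pose(7,22,15)[0],v=.1); movel(hook_pose(30,20+Z,15)[0],v=.1); wait(.1)
h=movel(hook_pose(30,.5+Z,15)[0],v=.05,until_force=5)
print("down",h)
if not h:
    wait(.15); f0=get_ft_force()
    h=movel(hook_pose(12,.5+Z,15)[0],v=.02,until_force=4); wait(.1)
    e=RR.T@(get_tcp_pos()-hook_pose(0,0,15)[0])*1e3
    print("slide",h,"H",e,RR.T@(get_ft_force()-f0)); np.save("he",np.array([*e,Z]))
print(get_time())
E
```

```text
probe True [-0.3663 -0.0048  0.5671] [3.5573 0.1383 6.4302]
down False
slide True H [18.3253  0.0255  0.7099] [3.9736 0.4489 1.7553]
19.6583
```

Hook contact is now at x=18.3 with a z offset of 0.57, matching a proper hook-on. Next I'll swing down in small monitored steps.

```bash
python3 - <<'E'
from g import *
Z=np.load("he.npy")[3]; f0=get_ft_force(); t0=get_ft_torque()
for a in [13,11,9,7,6,5,4,3,2,1,0]:
    p,q=hook_pose(18.3,Z+.4*a/15,a)
    try: h=movel(p,frame=q,v=.02,until_force=20)
    except MotionError as e: print(e); break
    F=RR.T@(get_ft_force()-f0); t=RR.T@(get_ft_torque()-t0)
    print(a,h,F.round(1),t.round(2),round(get_finger_force(),1),round(get_time(),2))
    if h: break
E
```

```text
13 False [-1.5 -1.1  0.8] [-0.13  0.54  0.03] 30.0 19.91
11 False [-4.1  0.4 -1.2] [0.04 0.79 0.04] 30.0 20.16
9 False [-5.5  1.4 -0.9] [ 0.04  1.23 -0.11] 30.0 20.41
7 False [-5.1 -0.2 -3.1] [ 0.05  0.81 -0.  ] 30.0 20.66
6 False [-6.5  0.6 -2.7] [ 0.12  0.89 -0.04] 30.0 20.91
5 False [-6.3  1.5 -2.6] [ 0.09  0.97 -0.04] 30.0 21.16
4 False [-7.5  1.2 -2.9] [0.01 1.11 0.04] 30.0 21.41
3 False [-7.1 -0.1 -3.2] [-0.12  1.29  0.03] 30.0 21.66
2 False [-8.9 -0.6 -4.7] [-0.14  1.25  0.05] 30.0 21.91
1 False [-6.3  0.2 -2.1] [-0.05  1.01  0.  ] 30.0 22.16
0 False [-4.7  1.   0.5] [-0.01  0.98 -0.02] 30.0 22.41
```

```bash
python3 - <<'E'
from g import *
Z=np.load("he.npy")[3]; f0=get_ft_force()
for a,dz in [(-.5,-.1),(-1,-.2),(0,0),(1,0),(2,0),(3,0),(0,0)]:
    p,q=hook_pose(18.3,Z+dz,a)
    h=movel(p,frame=q,v=.02,until_force=25); wait(.1)
    print(a,h,(RR.T@get_ft_force()).round(1),(RR.T@get_ft_torque()).round(2),round(get_time(),2))
    if h: break
cv2.imwrite("pics/w5.png",cv2.resize(read_camera("wrist")[:,:,::-1],(800,600),interpolation=cv2.INTER_CUBIC))
E
```

```text
-0.5 False [-1.1 -0.3  7.4] [0.01 0.96 0.  ] 22.76
-1 False [-0.7  0.6 13.3] [-0.03  1.23 -0.01] 23.11
0 False [0.7 1.2 6.1] [-0.    0.55 -0.04] 23.46
1 False [-1.4  0.7  3.7] [ 0.14  0.72 -0.02] 23.81
2 False [-2.9  1.3  3.4] [ 0.13  0.77 -0.01] 24.16
3 False [-5.6  0.1 -0.4] [ 0.21  0.57 -0.06] 24.51
0 False [-3.2 -0.2  4.1] [ 0.22  1.14 -0.07] 24.88
```

```bash
python3 - <<'E'
from g import *
Z=np.load("he.npy")[3]
command_gripper(.53); p=get_tcp_pos(); tz=rot(get_ee_rot())[:,2]
print(get_grip_width()*88,(RR.T@get_ft_force()).round(1))
movel(p-tz*.06,v=.1); print((RR.T@get_ft_force()).round(1))
# side-ish close look: tool at 35 slope view from above foot side
p,q=hook_pose(18.3,Z,0); M=rot(q)
movel(p-tz*.10-RR[:,0]*.05,v=.15); wait(.1)
np.save("T6",wristT()); im=read_camera("wrist")[:,:,::-1]; cv2.imwrite("pics/w6.png",cv2.resize(im,(800,600),interpolation=cv2.INTER_CUBIC)); print(get_time())
# predicted home relay points
K=camera_info("wrist")["intrinsics"]; T=np.load("T6.npy"); o=V+RR@np.array([0,0,.032+Z/1e3])
for P in([22.5,18,41],[22.5,-18,41],[-22.5,18,41],[-22.5,-18,41],[45,18,13],[45,-18,13],[-45,18,13],[-45,-18,13]):
    print(P,[ (proj(K,T,V+RR@(R.from_euler("y",a,degrees=True).as_matrix()@(np.array(P)/1e3-HOOK)+[.0183,0,Z/1e3]))/.64).round(1)[0] for a in(0,4)])
E
```

```text
46.5200597143463 [-0.  -0.1 -0.2]
[-0.1 -0.8 -0. ]
26.7417
[22.5, 18, 41] [array([358.5, 204.1]), array([358. , 193.4])]
[22.5, -18, 41] [array([435.6, 204.2]), array([436.1, 193.4])]
[-22.5, 18, 41] [array([362.6, 283.8]), array([361.8, 278.4])]
[-22.5, -18, 41] [array([430.7, 283.8]), array([431.6, 278.4])]
[45, 18, 13] [array([360.1, 137.3]), array([360.1, 129.7])]
[45, -18, 13] [array([433.8, 137.4]), array([433.9, 129.7])]
[-45, 18, 13] [array([366.9, 288.4]), array([366.3, 288. ])]
[-45, -18, 13] [array([425.7, 288.4]), array([426.4, 288. ])]
```

View pics/w6.png

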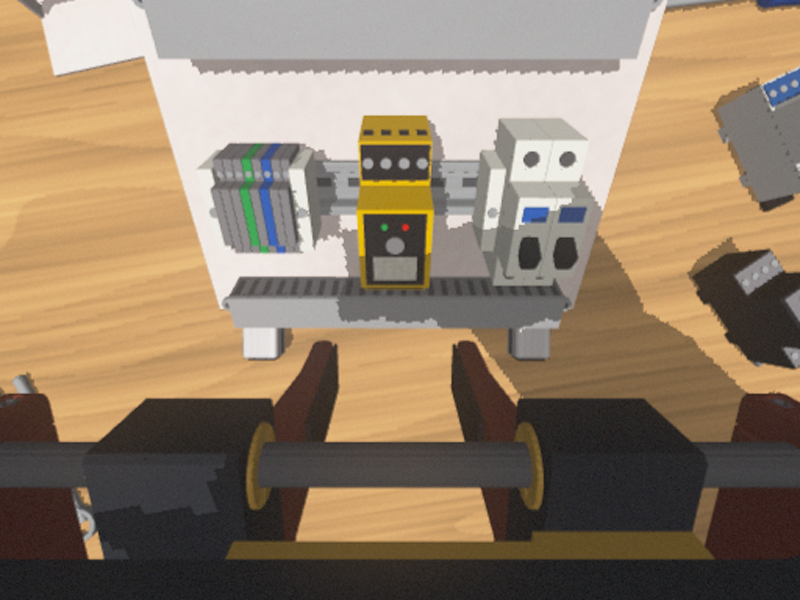

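The relay lies flat: its edges are at rows 143, 210 and 289, and their spacings match a tilt of about 0°, not 4°. I'll add one gentle push at the foot end with shut fingers to be sure it has clicked, then retreat.

```bash
python3 - <<'E'
from g import *
Z=np.load("he.npy")[3]; q=get_ee_rot()
P=lambda x,z: V+RR@(np.array([x,0,z])/1e3)
command_gripper(0.0)
movel(P(-15,95),v=.15); wait(.2); f0=get_ft_force()
for thr in(3,12):
    h=movel(P(-15,70),v=.02,until_force=thr)
    print(thr,h,(RR.T@(get_tcp_pos()-V)*1e3).round(2),(RR.T@(get_ft_force()-f0)).round(1))
movel(P(-15,110),v=.15); movel(P(-40,170),v=.2); wait(.2)
np.save("T7",wristT()); cv2.imwrite("pics/w7.png",read_camera("wrist")[:,:,::-1])
print(get_ft_force(),get_time())
E
```

```text
3 True [-15.33  -0.07  77.85] [ 0.5 -1.2  6.3]
12 True [-15.27  -0.04  77.66] [ 1.  -1.1 10.6]
[ 0.2561 -0.3886 -0.9465] 30.3333
```

```bash
python3 - <<'E'
from station import *
print(job_done(),get_time())
E
```

```text
the job is handed in; nothing more can be done
the job is handed in; nothing more can be done
```

I clipped the relay onto the rail mid-stretch with its red foot low, let go and handed in at about 30 s. It looked flat in the last image I checked and didn't give under a final push at the foot end, but I had no direct reading that the foot clicked.

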